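# Put the chrome deep sockets back in their tray

## Task

Put the four chrome sockets back into the red tray, each upright and fully down in the holder whose pocket is made for its size, with the hexagonal opening up; lower them in rather than dropping them. The black impact socket and the dark flanged sleeve do not belong to this set: leave them standing where they are on the bench.

Things in the scene. Friction and masses are not known exactly. Their poses are not given: they have to be found in the camera images.
- socket_s_center (a point): smallest chrome deep socket for a ratchet wrench: a bright upright cylinder 24 mm in diameter, 78 mm tall, grooved round its lower quarter, with a 16 mm hexagonal opening in its top; stands free on the bench. Point: on its axis, half-way up (39 mm above its foot); z up its axis. Grip it round the sides at about half height.
- socket_m_center (a point): second smallest chrome deep socket for a ratchet wrench: a bright upright cylinder 32 mm in diameter, 78 mm tall, grooved round its lower quarter, with a 22 mm hexagonal opening in its top; stands free on the bench. Point: on its axis, half-way up (39 mm above its foot); z up its axis. Grip it round the sides at about half height.
- socket_l_center (a point): second largest chrome deep socket for a ratchet wrench: a bright upright cylinder 40 mm in diameter, 78 mm tall, grooved round its lower quarter, with a 30 mm hexagonal opening in its top; stands free on the bench. Point: on its axis, half-way up (39 mm above its foot); z up its axis. Grip it round the sides at about half height.
- socket_xl_center (a point): largest chrome deep socket for a ratchet wrench: a bright upright cylinder 48 mm in diameter, 78 mm tall, grooved round its lower quarter, with a 36 mm hexagonal opening in its top; stands free on the bench. Point: on its axis, half-way up (39 mm above its foot); z up its axis. Grip it round the sides at about half height.
- impact_center (a point): look-alike: a matt black impact socket, 40 mm in outside diameter, 78 mm tall, standing free on the bench; belongs to another set. Point: on its axis, 39 mm above its foot; z up its axis
- sleeve_center (a point): look-alike: a dark grey turned steel sleeve with a flange at each end, 41 mm in diameter over the flanges, 77 mm tall, standing free on the bench; a workpiece, not a socket. Point: on its axis, 38.5 mm above its foot; z up its axis
- holder_s: grey holder for the smallest chrome socket: a fixed block 72 x 72 x 28 mm with a round pocket 29 mm wide, 18 mm deep, its mouth bevelled to 37 mm. The four holders fill the red tray (160 mm square, rim lower than they) two by two in any order, 73.5 mm apart. Origin: on the pocket's axis at the block's underside (2 mm above the bench, 10 mm below the pocket's floor); z up, x and y along its sides.
- holder_m: grey holder for the second smallest chrome socket: a fixed block 72 x 72 x 28 mm with a round pocket 37 mm wide, 18 mm deep, its mouth bevelled to 45 mm. The four holders fill the red tray (160 mm square, rim lower than they) two by two in any order, 73.5 mm apart. Origin: on the pocket's axis at the block's underside (2 mm above the bench, 10 mm below the pocket's floor); z up, x and y along its sides.
- holder_l: grey holder for the second largest chrome socket: a fixed block 72 x 72 x 28 mm with a round pocket 45 mm wide, 18 mm deep, its mouth bevelled to 53 mm. The four holders fill the red tray (160 mm square, rim lower than they) two by two in any order, 73.5 mm apart. Origin: on the pocket's axis at the block's underside (2 mm above the bench, 10 mm below the pocket's floor); z up, x and y along its sides.
- holder_xl: grey holder for the largest chrome socket: a fixed block 72 x 72 x 28 mm with a round pocket 53 mm wide, 18 mm deep, its mouth bevelled to 61 mm. The four holders fill the red tray (160 mm square, rim lower than they) two by two in any order, 73.5 mm apart. Origin: on the pocket's axis at the block's underside (2 mm above the bench, 10 mm below the pocket's floor); z up, x and y along its sides.
Not all that is in view belongs to the job. What is shaped like the part that bears socket_s_center but yellow is not meant. What is shaped like the part that bears socket_m_center but yellow is not meant.

How it is judged:
At the end, for the whole second after the job is handed in: Each chrome socket stands upright (within 0.1 rad, opening up) in the holder of its size, its axis within 6 mm of the pocket's and its foot within 4 mm of the pocket's floor height, released and at rest; the black impact socket and the sleeve still stand upright within 30 mm of where they were (horizontal distance between socket_s_center and holder_s below 0.006 m and z of socket_s_center in the frame of holder_s between 0.045 and 0.053 m and angle between each of socket_s_center, socket_m_center, socket_l_center, socket_xl_center, impact_center, sleeve_center's own z axis and vertical below 0.1 rad and linear speed of each of socket_s, socket_m, socket_l, socket_xl below 0.02 m/s and angular speed of each of socket_s, socket_m, socket_l, socket_xl below 0.2 rad/s and horizontal distance between socket_m_center and holder_m below 0.006 m and z of socket_m_center in the frame of holder_m between 0.045 and 0.053 m and horizontal distance between socket_l_center and holder_l below 0.006 m and z of socket_l_center in the frame of holder_l between 0.045 and 0.053 m and horizontal distance between socket_xl_center and holder_xl below 0.006 m and z of socket_xl_center in the frame of holder_xl between 0.045 and 0.053 m and distance of each of impact_center, sleeve_center from where it was at the start of the episode below 0.03 m); the robot touches nothing.
It fails at once if the black impact socket is pushed more than 40 mm from its place, lifted or knocked over (distance of impact_center from where it was at the start of the episode above 0.04 m or angle between impact_center's own z axis and vertical above 0.6 rad).
It fails at once if the turned sleeve is pushed more than 40 mm from its place, lifted or knocked over (distance of sleeve_center from where it was at the start of the episode above 0.04 m or angle between sleeve_center's own z axis and vertical above 0.6 rad).
It fails at once if a chrome socket is dropped (falls freely faster than 0.9 m/s, that is from more than about 4 cm) ((linear speed of socket_s above 0.9 m/s and contact force between the fingers and socket_s below 0.05 N) or (linear speed of socket_m above 0.9 m/s and contact force between the fingers and socket_m below 0.05 N) or (linear speed of socket_l above 0.9 m/s and contact force between the fingers and socket_l below 0.05 N) or (linear speed of socket_xl above 0.9 m/s and contact force between the fingers and socket_xl below 0.05 N)).
It also fails if it takes over 128 s, if anything falls off the work surface, if the arm or the gripper's body presses on something with over 40 N, if the wrist force passes 120 N, or if a joint passes its speed limit or range.

## Robot

A 6-joint arm with a two-finger parallel gripper is mounted at the origin on a cart in front of the work surface, level with it; the furniture and walls round the work are solid. World frame = base frame: x ahead of the robot, y to its left, z up, the work surface at z = 0. Lengths are in m, angles in rad, forces in N, time in s.
With the tool pointing down it reaches from about 0.35 to 0.85 m from the base axis. Payload 8.1 kg.
Tool frame: the origin (TCP) lies at the very end of the fingers, on their centre line; the grasp point (between the pads) lies 19 mm behind it; z points along the fingers, y is the line along which they close (so a half turn about z gives the same grasp; the last joint's range is limited). The gripper opens to 93 mm and grips with 3 to 60 N. Pads are 15 mm wide; open, the fingers measure 128 mm over their backs; the gripper's body (75 mm by 188 mm) begins 65 mm behind the grasp point.
Start: joints at [1.241, 0.13, 1.488, -0, 1.523, -0.085], TCP at [0.145, 0.582, 0.219] pointing down, gripper open.
Joint ranges: [-2.96, 2.96], [-0.89, 2.26], [0.02, 2.5], [-1.34, 4.48], [0, 2.73], [-2.66, 2.66]. Speed limits (rad/s): [2.39, 2.39, 2.79, 3.14, 3.14, 3.14].

## Interface

Orientations are given as a rotation vector (axis times angle).
In Python, from plant import robot gives the robot as it stands. The module is installed in compiled form; this text tells all that it offers.
- The arm moves only by the tool play_rows, never from a script. Its argument "increments" is text: rows parted by semicolons, each of 5 numbers parted by spaces: the shift along the tool's x, y, z in mm, then the turn about the tool's z in degrees, then the closure, from -1 (fully open) to 1 (shut). In form: dx dy dz yaw claw; .... A call has 1 to 20 rows; each row is the pose to reach, as a shift and turn from the pose commanded when the call began, along the tool's axes at that moment; what a row does not reach only later rows make up. A row lasts 1/10 s, in which the tool goes at most 50 mm and 8.59 degrees, less where a joint would pass 70% of its speed; a pose out of reach is approached as far as the arm can. A call with a gripper value outside its range is refused whole. The fingers move at their own pace and stop on an object; "force" is the grip in N (left out, the last holds). Time passes only in rows, so rows that repeat a pose let the fingers close. It gives the time, the measured TCP pose, the force, the opening and the grip force at its end, in the units of the state.
- robot.read_state(): the state, without advancing time (a new reading comes with each control period).
- robot.read_camera(name): name is "scene" or "top"; returns the picture (384x512x3 uint8, blue, green, red); there is no depth.
- robot.calibration(name): a dict with "vertical_fov" (degrees; the focal length in pixels is half the picture's height over the tangent of half this angle, whatever the lens; pixels are square), "cx", "cy" (the principal point, pixels), "rvec" (rotation vector, rad) and "tvec" (3), from world to camera coordinates, as OpenCV has them. Camera axes: x right, y down, z forward; pixel columns grow to the right and rows downward; lengths in m; the calibration is good to about 2 mm. A picture is of the moment at which its call begins. calibration takes no time and is no camera call.
- robot.close_job(): hands the job in; it is judged then, once.
Trained networks look in the newest picture that a camera, given by its name, has taken for a name from the list of things; names that differ only in an ending like _2 or _b are one class to them, and where a whole thing is asked for, a point or a joint stands for the part that bears it (a point fixed in the world has none). Each returns a list of dicts, best first, with "conf" (0 to 1); they miss things now and then, are a little off and sometimes report something else, mostly with a low value. They report only what shows in the picture. A call takes as long as a camera call. They do not tell look-alikes from the thing itself.
- robot.recognise(camera, query): "centre" ([x, y, z] in m, in world coordinates, good to about 4 mm: the middle of the surface that is visible of it).
- robot.regions_of(camera, query): "pixels" (384x512 bool, what is visible of it).
- robot.landmark_of(camera, query): "centre" ([x, y, z] in m, in world coordinates, good to about 4 mm: a listed point, or the origin of a listed thing).
The state is a dict: "t": time; "q": joint angles; "dq": joint speeds; "joint_torque": joint torques, N m; "tool_pos": TCP position; "orientation": TCP orientation; "force": force on the tool from outside, world axes, zero at the start; "wrist_torque": the same for the moment, N m; "opening": finger opening in m; "gripper_force": force on a finger pad.
Only numpy, scipy, OpenCV 4.12 (cv2) and the standard library are available. Lean on these libraries where they do the work, as an engineer would, in place of code of your own. Each camera call takes 0.05 s, during which the arm holds its last target. There are 200 camera calls.

## Working session

There is one attempt and no reset: what is moved stays moved. The work goes in short steps, Python scripts to look and compute and a tool call to move; the robot and the scene stay as the last step left them, time stands still between calls to the robot, and variables do not carry over. Pictures are saved under pics/ and viewed, at most 14 in all, crops included, and the job is handed in when it is done.

Besides the shell and the picture viewer there is one more tool, called as name(argument=value, ...) on one line, values as JSON. play_rows: Moves the arm, as the interface text tells. Its arguments: {"type":"object","properties":{"increments":{"type":"string"},"force":{"type":"number"}},"required":["increments"]}

```bash
mkdir -p pics; cat > h.py <<'E'
import numpy as np, cv2
from plant import robot
def cal(n):
    c=robot.calibration(n); f=192/np.tan(np.radians(c["vertical_fov"])/2)
    K=np.array([[f,0,c["cx"]],[0,f,c["cy"]],[0,0,1.]])
    return K,np.array(c["rvec"],float),np.array(c["tvec"],float)
def proj(n,P):
    K,r,t=cal(n); return cv2.projectPoints(np.array(P,float).reshape(-1,3),r,t,K,None)[0].reshape(-1,2)
def ray(n,uv,z):
    K,r,t=cal(n); R=cv2.Rodrigues(r)[0]; o=-R.T@t
    d=R.T@np.linalg.inv(K)@np.array([uv[0],uv[1],1.]); return o+d*(z-o[2])/d[2]
E
python3 - <<'E'
from h import *
for n in("scene","top"):
    im=robot.read_camera(n); cv2.imwrite(f"pics/{n}0.png",cv2.resize(im,(800,600),interpolation=cv2.INTER_CUBIC)); cv2.imwrite(f"{n}0raw.png",im)
    print(n,robot.calibration(n))
    for q in["socket_s_center","socket_m_center","socket_l_center","socket_xl_center","impact_center","sleeve_center","holder_s","holder_m","holder_l","holder_xl"]:
        for d in robot.landmark_of(n,q)[:4]:
            print(q,np.round(d["centre"],3),round(d["conf"],2),proj(n,d["centre"])[0].round())
print(robot.read_state())
E
```

```text
scene {'vertical_fov': 48.48026876847089, 'cx': 255.17458955783377, 'cy': 190.59079184701554, 'rvec': array([ 1.9701705 , -1.02328273,  0.54200774]), 'tvec': array([-0.26185649,  0.3267428 ,  0.72433808])}
socket_s_center [0.568 0.294 0.038] 0.72 [194. 169.]
socket_s_center [0.609 0.252 0.041] 0.6 [214. 167.]
socket_m_center [0.581 0.171 0.036] 0.81 [231. 181.]
socket_m_center [0.569 0.295 0.039] 0.72 [194. 169.]
socket_m_center [0.646 0.116 0.041] 0.45 [261. 176.]
socket_l_center [0.58  0.054 0.04 ] 0.79 [265. 194.]
socket_xl_center [0.458 0.241 0.04 ] 0.84 [181. 192.]
sleeve_center [0.47  0.354 0.039] 0.86 [154. 177.]
holder_s [ 0.479 -0.197  0.005] 0.68 [334. 265.]
holder_s [ 0.544 -0.161  0.003] 0.6 [332. 244.]
holder_s [ 0.579 -0.222 -0.002] 0.59 [362. 247.]
holder_m [ 0.479 -0.197  0.005] 0.68 [334. 265.]
holder_m [ 0.544 -0.161  0.003] 0.6 [332. 244.]
holder_m [ 0.579 -0.222 -0.002] 0.59 [362. 247.]
holder_l [ 0.479 -0.197  0.005] 0.68 [334. 265.]
holder_l [ 0.544 -0.161  0.003] 0.6 [332. 244.]
holder_l [ 0.579 -0.222 -0.002] 0.59 [362. 247.]
holder_xl [ 0.521 -0.266  0.006] 0
[... 1149 characters left out ...]
267  0.001] 0.58 [377. 209.]
{'t': 1.1, 'q': array([ 1.24060121e+00,  1.30401740e-01,  1.48815647e+00, -1.67535169e-06,
        1.52301162e+00, -8.54012164e-02]), 'dq': array([ 0.00059121, -0.00060295,  0.00134326, -0.00167171,  0.00200769,
       -0.00016041]), 'joint_torque': array([-2.03642130e-04, -5.59789896e+01, -4.92046952e+01,  7.67968269e-02,
        2.34781508e-02, -5.06818353e-06]), 'tool_pos': array([0.14539995, 0.58213635, 0.21865811]), 'orientation': array([3.83561097e-01, 3.11808361e+00, 3.45371966e-05]), 'force': array([-0.62791173, -0.39433751, -0.09505098]), 'wrist_torque': array([-0.06503633, -0.02048957,  0.03382907]), 'gripper_force': 0.0, 'opening': 0.09286797838120801}
```

View pics/top0.png

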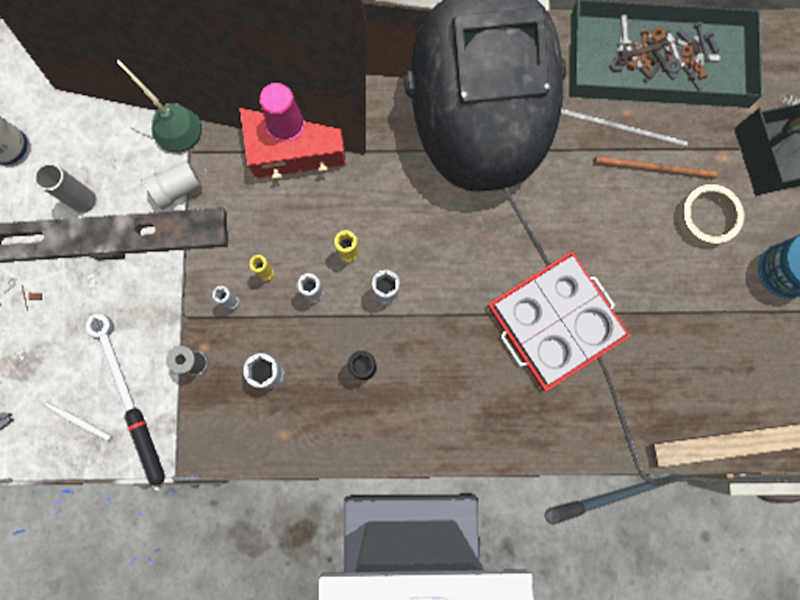

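View pics/scene0.png

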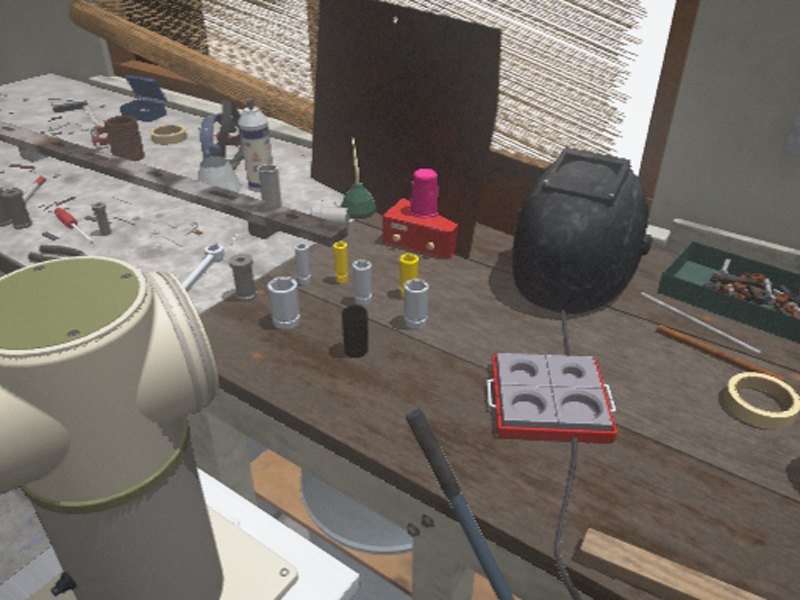

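Top view (800x600): the chrome candidates are S (223,297), M (309,288), L (385,286) and XL (261,371). Possible confusions are yellow (261,267) and (346,245), black impact (361,365) and flanged sleeve (182,361), all rejected on colour or shape. The holders are s (566,287), m (527,312), l (553,351) and xl (594,326). Next is a close crop with projected rim circles.

```bash
cat > g.py <<'E'
from h import *
from scipy.optimize import least_squares
S=dict(s=(.569,.296,.012),m=(.580,.170,.016),l=(.580,.055,.020),xl=(.458,.2405,.024))
H=dict(s=(.5785,-.2245),m=(.543,-.1615),l=(.4805,-.1995),xl=(.5215,-.2665))
def tray(p):
    c,s=np.cos(p[2])*.0735/2,np.sin(p[2])*.0735/2
    ex,ey=np.array([c,s]),np.array([-s,c]); o=np.array(p[:2])
    return dict(m=o+ex+ey,s=o+ex-ey,l=o-ex+ey,xl=o-ex-ey)
def circ(c,r,z):
    a=np.linspace(0,2*np.pi,60); return np.c_[c[0]+r*np.cos(a),c[1]+r*np.sin(a),0*a+z]
def draw(n,S,T,f,box,out,scale):
    im=cv2.imread(f); im=cv2.resize(im,None,fx=scale,fy=scale,interpolation=cv2.INTER_CUBIC)
    def d(P,col): cv2.polylines(im,[np.round((proj(n,P)+.5)*scale-.5).astype(int)],True,col,1)
    for k,(x,y,r) in S.items(): d(circ((x,y),r,.078),(0,0,255)); d(circ((x,y),r,0),(0,160,0))
    for (k,c),r in zip(T.items(),[]): pass
    for k,r in dict(s=.0185,m=.0225,l=.0265,xl=.0305).items(): d(circ(T[k],r,.030),(0,0,255))
    x0,y0,x1,y1=[int(v*scale) for v in box]; cv2.imwrite(out,im[y0:y1,x0:x1])
E
python3 - <<'E'
from g import *
best=min((least_squares(lambda p:np.concatenate([tray(p)[k]-H[k] for k in H]),[.53,-.213,a]) for a in np.arange(0,6,.7)),key=lambda r:r.cost)
print(best.x,best.fun.round(4),tray(best.x))
draw("top",S,tray(best.x),"top0raw.png",(130,150,265,255),"pics/c1.png",5.5)
draw("top",S,tray(best.x),"top0raw.png",(305,155,410,255),"pics/c2.png",6)
E
```

```text
[ 0.530875   -0.213       6.84340419] [ 0.003  -0.0001 -0.0005 -0.0008 -0.0003 -0.0019 -0.0022  0.0028] {'m': array([ 0.54247944, -0.16233974]), 's': array([ 0.58153526, -0.22460444]), 'l': array([ 0.48021474, -0.20139556]), 'xl': array([ 0.51927056, -0.26366026])}
```

View pics/c1.png

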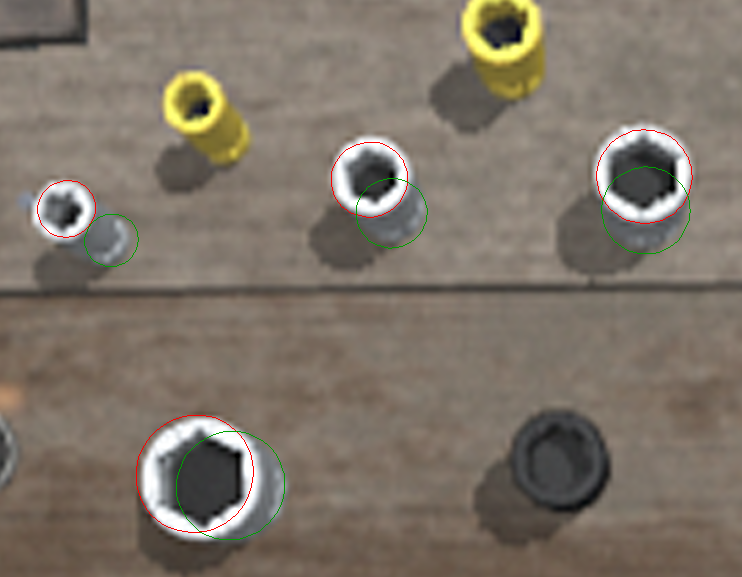

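View pics/c2.png

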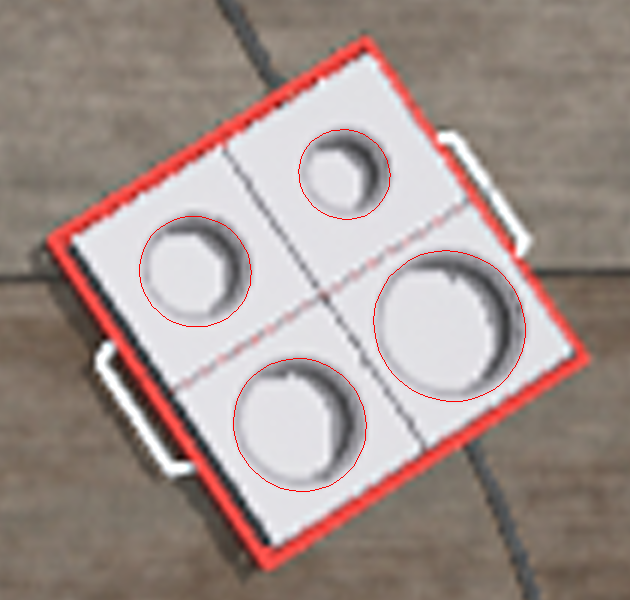

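The red circles sit on the chrome rims: S (66,209), M (370,178), L (644,175), XL (197,476) in the crop. They also sit on all four pocket mouths, so the choice is confirmed. XL needs a shift of about 1 mm. Gripper line: along the tray diagonal at 77°, which is clear of every neighbour.

```bash
cat > p.py <<'E'
import sys
from h import *
S=dict(s=(.569,.296),m=(.580,.170),l=(.580,.055),xl=(.457,.2392))
T=dict(m=(.5425,-.1623),s=(.5815,-.2246),l=(.4802,-.2014),xl=(.5193,-.2637))
def go(tgt,z,phi=77.2):
    st=robot.read_state(); R=cv2.Rodrigues(np.array(st["orientation"]))[0]
    d=R.T@(np.array([*tgt,z])-st["tool_pos"])*1e3
    y=np.degrees(np.arctan2(R[1,1],R[0,1])); dy=(y-phi+90)%180-90   # tool z down: + yaw lowers world angle
    print("t",round(st["t"],2),"pos",st["tool_pos"].round(4),"q6",round(st["q"][5],2),"delta",d.round(1),"yaw",round(dy,2),"open",round(st["opening"],4),"F",np.round(st["force"],1),"g",st["gripper_force"])
if __name__=="__main__":
    k=sys.argv[2]; go((S if sys.argv[1]=="S" else T)[k],float(sys.argv[3]))
E
python3 p.py S xl .15
```

```text
t 1.1 pos [0.1454 0.5821 0.2187] q6 -0.09 delta [-385.4 -257.2   68.7] yaw -1.23 open 0.0929 F [-0.6 -0.4 -0.1] g 0.0
```

play_rows(increments="-385 -257 60 -1.2 -1;-385 -257 60 -1.2 -1;-385 -257 60 -1.2 -1;-385 -257 60 -1.2 -1;-385 -257 60 -1.2 -1;-385 -257 60 -1.2 -1;-385 -257 60 -1.2 -1;-385 -257 60 -1.2 -1;-385 -257 60 -1.2 -1;-385 -257 60 -1.2 -1;-385 -257 60 -1.2 -1;-385 -257 60 -1.2 -1;-385 -257 60 -1.2 -1;-385 -257 60 -1.2 -1;-385 -257 60 -1.2 -1;-385 -257 60 -1.2 -1;-385 -257 60 -1.2 -1", force=25)

```text
t: 2.8
tool_pos: [0.4565, 0.2398, 0.1587]
orientation: [0.35, 3.122, 0.0]
force: [-0.3, -0.1, -0.4]
opening: 0.0932
gripper_force: 0.0
```

```bash
python3 p.py S xl .026
```

```text
t 2.8 pos [0.4565 0.2398 0.1587] q6 -0.96 delta [ -0.6  -0.5 132.7] yaw 0.02 open 0.0932 F [-0.3 -0.1 -0.4] g 0.0
```

play_rows(increments="-0.6 -0.5 40 0 -1;-0.6 -0.5 80 0 -1;-0.6 -0.5 110 0 -1;-0.6 -0.5 132 0 -1;-0.6 -0.5 132 0 -1;-0.6 -0.5 132 0 -1;-0.6 -0.5 132 0 1;-0.6 -0.5 132 0 1;-0.6 -0.5 132 0 1;-0.6 -0.5 132 0 1;-0.6 -0.5 132 0 1;-0.6 -0.5 132 0 1;-0.6 -0.5 132 0 1;-0.6 -0.5 132 0 1;-0.6 -0.5 132 0 1;-0.6 -0.5 132 0 1")

```text
t: 4.4
tool_pos: [0.4571, 0.2388, 0.0267]
orientation: [-0.351, -3.122, 0.0]
force: [-1.4, -2.1, 2.5]
opening: 0.048
gripper_force: 25.0
```

```bash
python3 p.py T xl .15
```

```text
t 4.4 pos [0.4571 0.2388 0.0267] q6 -0.96 delta [-172.2 -476.2 -123.2] yaw -0.02 open 0.048 F [-1.4 -2.1  2.5] g 25.000440180301666
```

play_rows(increments="0 0 -20 0 1;0 0 -55 0 1;0 0 -90 0 1;0 0 -123 0 1;-7 -20 -123 0 1;-20 -55 -123 0 1;-35 -96 -123 0 1;-49 -136 -123 0 1;-64 -176 -123 0 1;-78 -216 -123 0 1;-93 -256 -123 0 1;-107 -296 -123 0 1;-122 -336 -123 0 1;-136 -376 -123 0 1;-151 -416 -123 0 1;-163 -450 -123 0 1;-170 -470 -123 0 1;-172.2 -476.2 -123 0 1;-172.2 -476.2 -123 0 1;-172.2 -476.2 -123 0 1")

```text
t: 6.4
tool_pos: [0.5191, -0.2625, 0.149]
orientation: [-0.35, -3.121, -0.002]
force: [0.4, 0.1, -2.7]
opening: 0.0476
gripper_force: 25.0
```

```bash
python3 p.py T xl .039; python3 - <<'E'
from h import *
for n in("scene","top"):
    im=robot.read_camera(n); cv2.imwrite(f"{n}1.png",im)
a=cv2.imread("scene1.png")[130:380,150:480]; cv2.imwrite("pics/s1.png",cv2.resize(a,None,fx=2.3,fy=2.3,interpolation=cv2.INTER_CUBIC))
E
```

```text
t 6.4 pos [ 0.5191 -0.2625  0.149 ] q6 -1.9 delta [ -0.6  -1.2 110. ] yaw -0.0 open 0.0476 F [ 0.4  0.1 -2.7] g 24.999728500843048
```

View pics/s1.png

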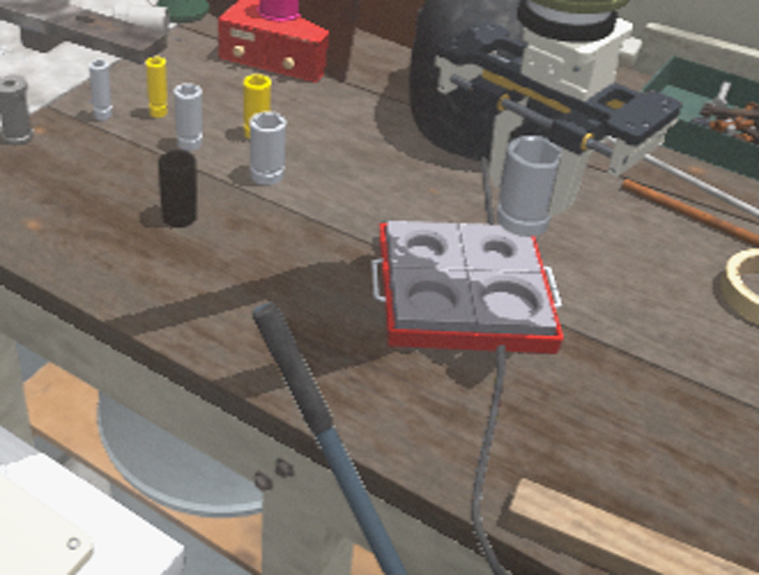

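The held XL socket is upright at (530,185), above the XL pocket at (510,298). Lowering.

play_rows(increments="-0.6 -1.2 20 0 1;-0.6 -1.2 45 0 1;-0.6 -1.2 65 0 1;-0.6 -1.2 78 0 1;-0.6 -1.2 83 0 1;-0.6 -1.2 88 0 1;-0.6 -1.2 92 0 1;-0.6 -1.2 96 0 1;-0.6 -1.2 100 0 1;-0.6 -1.2 104 0 1;-0.6 -1.2 107 0 1;-0.6 -1.2 109 0 1;-0.6 -1.2 110 0 1;-0.6 -1.2 110 0 1;-0.6 -1.2 110 0 1")

```text
t: 8.0
tool_pos: [0.5197, -0.265, 0.0398]
orientation: [0.351, 3.122, -0.0]
force: [0.9, -0.3, -2.7]
opening: 0.0481
gripper_force: 25.0
```

play_rows(increments="0 0 1 0 1;0 0 1 0 1;0 0 1 0 -0.7;0 0 1 0 -0.7;0 0 1 0 -0.7;0 0 1 0 -0.7;0 0 1 0 -0.7;0 0 1 0 -0.7;0 0 -20 0 -0.7;0 0 -55 0 -0.8;0 0 -90 0 -1;0 0 -115 0 -1;0 0 -115 0 -1;0 0 -115 0 -1")

```text
t: 9.4
tool_pos: [0.52, -0.2652, 0.1551]
orientation: [0.351, 3.121, -0.001]
force: [0.4, -0.9, -0.8]
opening: 0.0931
gripper_force: 0.0
```

```bash
python3 p.py S l .15;python3 - <<'E'
from h import *
print(robot.read_camera("top") is not None, [(d["centre"].round(3) if hasattr(d["centre"],'round') else d["centre"],d["conf"]) for d in robot.landmark_of("top","socket_xl_center")])
E
```

```text
t 9.4 pos [ 0.52   -0.2652  0.1551] q6 -1.91 delta [ 12.6 325.6   4.9] yaw -0.03 open 0.0931 F [ 0.4 -0.9 -0.8] g 0.0
True [([0.5184, -0.2605, 0.0555], 0.69)]
```

play_rows(increments="12.6 325.6 5 0 -1;12.6 325.6 5 0 -1;12.6 325.6 5 0 -1;12.6 325.6 5 0 -1;12.6 325.6 5 0 -1;12.6 325.6 5 0 -1;12.6 325.6 5 0 -1;12.6 325.6 5 0 -1;12.6 325.6 5 0 -1;12.6 325.6 5 0 -1;12.6 325.6 5 0 -1;12.6 325.6 5 0 -1;12.6 325.6 5 0 -1")

```text
t: 10.8
tool_pos: [0.5796, 0.0544, 0.1497]
orientation: [0.353, 3.122, -0.0]
force: [0.8, 0.3, 0.0]
opening: 0.0931
gripper_force: 0.0
```

```bash
python3 p.py S l .026
```

```text
t 10.8 pos [0.5796 0.0544 0.1497] q6 -1.34 delta [ -0.2   0.6 123.7] yaw -0.1 open 0.0931 F [0.8 0.3 0. ] g 0.0
```

play_rows(increments="-0.2 0.6 40 0 -1;-0.2 0.6 80 0 -1;-0.2 0.6 110 0 -1;-0.2 0.6 123 0 -1;-0.2 0.6 123 0 -1;-0.2 0.6 123 0 1;-0.2 0.6 123 0 1;-0.2 0.6 123 0 1;-0.2 0.6 123 0 1;-0.2 0.6 123 0 1;-0.2 0.6 123 0 1;-0.2 0.6 123 0 1;-0.2 0.6 123 0 1;-0.2 0.6 123 0 1;-0.2 0.6 123 0 1;-0.2 0.6 123 0 1")

```text
t: 12.4
tool_pos: [0.5799, 0.0558, 0.0266]
orientation: [-0.351, -3.122, 0.0]
force: [-1.1, -0.5, 0.9]
opening: 0.0396
gripper_force: 25.0
```

```bash
python3 p.py T l .16
```

```text
t 12.4 pos [0.5799 0.0558 0.0266] q6 -1.34 delta [  40.1 -272.9 -133.4] yaw -0.02 open 0.0396 F [-1.1 -0.5  0.9] g 24.99968647956848
```

play_rows(increments="0 0 -20 0 1;0 0 -55 0 1;0 0 -95 0 1;0 0 -128 0 1;3 -20 -133 0 1;8 -55 -133 0 1;14 -95 -133 0 1;20 -135 -133 0 1;26 -175 -133 0 1;32 -215 -133 0 1;37 -250 -133 0 1;39 -267 -133 0 1;40.1 -272.9 -133 0 1;40.1 -272.9 -133 0 1;40.1 -272.9 -133 0 1")

```text
t: 13.9
tool_pos: [0.4804, -0.2005, 0.1593]
orientation: [-0.35, -3.122, -0.001]
force: [-0.9, -0.8, -3.0]
opening: 0.0397
gripper_force: 25.0
```

```bash
python3 p.py T l .0395
```

```text
t 13.9 pos [ 0.4804 -0.2005  0.1593] q6 -1.84 delta [-1.000e-01 -1.000e+00  1.198e+02] yaw -0.0 open 0.0397 F [-0.9 -0.8 -3. ] g 24.998755753040314
```

play_rows(increments="0 -0.3 25 0 1;0 -0.3 55 0 1;0 -0.3 75 0 1;0 -0.3 88 0 1;0 -0.3 93 0 1;0 -0.3 98 0 1;0 -0.3 102 0 1;0 -0.3 106 0 1;0 -0.3 110 0 1;0 -0.3 114 0 1;0 -0.3 117 0 1;0 -0.3 119 0 1;0 -0.3 120 0 1;0 -0.3 120 0 1;0 -0.3 120 0 1")

```text
t: 15.4
tool_pos: [0.4803, -0.2017, 0.0398]
orientation: [0.351, 3.122, -0.0]
force: [-0.9, -0.2, -2.4]
opening: 0.0398
gripper_force: 25.0
```

play_rows(increments="0 0 1 0 1;0 0 1 0 1;0 0 1 0 -0.6;0 0 1 0 -0.6;0 0 1 0 -0.6;0 0 1 0 -0.6;0 0 1 0 -0.6;0 0 1 0 -0.6;0 0 -20 0 -0.6;0 0 -55 0 -0.6;0 0 -90 0 -0.8;0 0 -120 0 -1;0 0 -120 0 -1;0 0 -120 0 -1")

```text
t: 16.8
tool_pos: [0.4807, -0.202, 0.1603]
orientation: [0.351, 3.12, -0.001]
force: [-0.7, 0.5, -0.5]
opening: 0.093
gripper_force: 0.0
```

```bash
python3 p.py S m .15
```

```text
t 16.8 pos [ 0.4807 -0.202   0.1603] q6 -1.84 delta [-14.2 384.7  10.1] yaw -0.03 open 0.093 F [-0.7  0.5 -0.5] g 0.0
```

play_rows(increments="-14 385 10 0 -1;-14 385 10 0 -1;-14 385 10 0 -1;-14 385 10 0 -1;-14 385 10 0 -1;-14 385 10 0 -1;-14 385 10 0 -1;-14 385 10 0 -1;-14 385 10 0 -1;-14 385 10 0 -1;-14 385 10 0 -1;-14 385 10 0 -1;-14 385 10 0 -1;-14 385 10 0 -1;-14 385 10 0 -1")

```text
t: 18.3
tool_pos: [0.5794, 0.1701, 0.1499]
orientation: [0.352, 3.121, 0.0]
force: [0.9, -0.4, 0.4]
opening: 0.093
gripper_force: 0.0
```

```bash
python3 p.py S m .026
```

```text
t 18.3 pos [0.5794 0.1701 0.1499] q6 -1.15 delta [ -0.5  -0.  123.9] yaw -0.07 open 0.093 F [ 0.9 -0.4  0.4] g 0.0
```

play_rows(increments="-0.3 0 40 0 -1;-0.3 0 80 0 -1;-0.3 0 110 0 -1;-0.3 0 123 0 -1;-0.3 0 123 0 -1;-0.3 0 123 0 1;-0.3 0 123 0 1;-0.3 0 123 0 1;-0.3 0 123 0 1;-0.3 0 123 0 1;-0.3 0 123 0 1;-0.3 0 123 0 1;-0.3 0 123 0 1;-0.3 0 123 0 1;-0.3 0 123 0 1;-0.3 0 123 0 1;-0.3 0 123 0 1")

```text
t: 20.0
tool_pos: [0.5795, 0.1705, 0.0266]
orientation: [-0.351, -3.122, 0.0]
force: [0.1, -0.1, 0.8]
opening: 0.0318
gripper_force: 25.0
```

```bash
python3 p.py T m .16
```

```text
t 20.0 pos [0.5795 0.1705 0.0266] q6 -1.15 delta [ -37.7 -332.7 -133.4] yaw -0.03 open 0.0318 F [ 0.1 -0.1  0.8] g 25.00004768371582
```

play_rows(increments="0 0 -20 0 1;0 0 -55 0 1;0 0 -95 0 1;0 0 -128 0 1;-3 -25 -133 0 1;-7 -60 -133 0 1;-11 -100 -133 0 1;-16 -140 -133 0 1;-20 -180 -133 0 1;-25 -220 -133 0 1;-29 -260 -133 0 1;-34 -300 -133 0 1;-37 -325 -133 0 1;-37.7 -332.7 -133 0 1;-37.7 -332.7 -133 0 1;-37.7 -332.7 -133 0 1;-37.7 -332.7 -133 0 1")

```text
t: 21.7
tool_pos: [0.5427, -0.1608, 0.1595]
orientation: [-0.349, -3.122, -0.001]
force: [-0.4, -0.3, -0.6]
opening: 0.0318
gripper_force: 25.0
```

```bash
python3 p.py T m .0395
```

```text
t 21.7 pos [ 0.5427 -0.1608  0.1595] q6 -1.73 delta [ -0.2  -1.5 120. ] yaw 0.06 open 0.0318 F [-0.4 -0.3 -0.6] g 24.999884963035583
```

play_rows(increments="0 -0.3 25 0 1;0 -0.3 55 0 1;0 -0.3 75 0 1;0 -0.3 88 0 1;0 -0.3 93 0 1;0 -0.3 98 0 1;0 -0.3 102 0 1;0 -0.3 106 0 1;0 -0.3 110 0 1;0 -0.3 114 0 1;0 -0.3 117 0 1;0 -0.3 119 0 1;0 -0.3 120 0 1;0 -0.3 120 0 1;0 -0.3 120 0 1")

```text
t: 23.2
tool_pos: [0.5426, -0.1626, 0.0398]
orientation: [0.351, 3.122, -0.0]
force: [0.8, -0.8, -1.4]
opening: 0.0316
gripper_force: 25.0
```

play_rows(increments="0 0 1 0 1;0 0 1 0 1;0 0 1 0 -0.4;0 0 1 0 -0.4;0 0 1 0 -0.4;0 0 1 0 -0.4;0 0 1 0 -0.4;0 0 1 0 -0.4;0 0 -20 0 -0.4;0 0 -55 0 -0.4;0 0 -90 0 -0.8;0 0 -120 0 -1;0 0 -120 0 -1;0 0 -120 0 -1")

```text
t: 24.6
tool_pos: [0.543, -0.1627, 0.1603]
orientation: [0.351, 3.12, -0.001]
force: [-0.3, 0.4, -0.7]
opening: 0.0911
gripper_force: 0.0
```

```bash
python3 p.py S s .15
```

```text
t 24.6 pos [ 0.543  -0.1627  0.1603] q6 -1.73 delta [ 76.5 453.   10.1] yaw -0.02 open 0.0911 F [-0.3  0.4 -0.7] g 0.0
```

play_rows(increments="76.5 453 10 0 -1;76.5 453 10 0 -1;76.5 453 10 0 -1;76.5 453 10 0 -1;76.5 453 10 0 -1;76.5 453 10 0 -1;76.5 453 10 0 -1;76.5 453 10 0 -1;76.5 453 10 0 -1;76.5 453 10 0 -1;76.5 453 10 0 -1;76.5 453 10 0 -1;76.5 453 10 0 -1;76.5 453 10 0 -1;76.5 453 10 0 -1;76.5 453 10 0 -1")

```text
t: 26.2
tool_pos: [0.5687, 0.2954, 0.1499]
orientation: [0.353, 3.121, 0.0]
force: [0.6, 0.8, 0.5]
opening: 0.0929
gripper_force: 0.0
```

```bash
python3 p.py S s .026
```

```text
t 26.2 pos [0.5687 0.2954 0.1499] q6 -0.95 delta [-1.000e-01  6.000e-01  1.239e+02] yaw -0.09 open 0.0929 F [0.6 0.8 0.5] g 0.0
```

play_rows(increments="0 0.3 40 0 -1;0 0.3 80 0 -1;0 0.3 110 0 -1;0 0.3 123 0 -1;0 0.3 123 0 -1;0 0.3 123 0 0;0 0.3 123 0 0;0 0.3 123 0 0;0 0.3 123 0 0.3;0 0.3 123 0 0.4;0 0.3 123 0 1;0 0.3 123 0 1;0 0.3 123 0 1;0 0.3 123 0 1;0 0.3 123 0 1;0 0.3 123 0 1;0 0.3 123 0 1", force=20)

```text
t: 27.9
tool_pos: [0.5685, 0.2965, 0.0266]
orientation: [-0.351, -3.122, -0.0]
force: [0.9, -0.4, -1.0]
opening: 0.0236
gripper_force: 20.0
```

```bash
python3 p.py T s .16
```

```text
t 27.9 pos [0.5685 0.2965 0.0266] q6 -0.95 delta [-128.4 -505.2 -133.4] yaw -0.03 open 0.0236 F [ 0.9 -0.4 -1. ] g 19.999923706054688
```

play_rows(increments="0 0 -20 0 1;0 0 -60 0 1;0 0 -100 0 1;0 0 -133 0 1;-6 -25 -133 0 1;-16 -63 -133 0 1;-27 -105 -133 0 1;-38 -148 -133 0 1;-49 -191 -133 0 1;-60 -234 -133 0 1;-70 -277 -133 0 1;-81 -320 -133 0 1;-92 -363 -133 0 1;-103 -406 -133 0 1;-114 -449 -133 0 1;-123 -483 -133 0 1;-127 -500 -133 0 1;-128.4 -505.2 -133 0 1;-128.4 -505.2 -133 0 1;-128.4 -505.2 -133 0 1")

```text
t: 29.9
tool_pos: [0.5817, -0.223, 0.1595]
orientation: [-0.349, -3.122, -0.001]
force: [0.6, 0.1, -0.9]
opening: 0.0238
gripper_force: 20.0
```

```bash
python3 p.py T s .0395
```

```text
t 29.9 pos [ 0.5817 -0.223   0.1595] q6 -1.8 delta [ -0.2  -1.6 120. ] yaw 0.04 open 0.0238 F [ 0.6  0.1 -0.9] g 19.99993532896042
```

play_rows(increments="0 -0.3 25 0 1;0 -0.3 55 0 1;0 -0.3 75 0 1;0 -0.3 88 0 1;0 -0.3 93 0 1;0 -0.3 98 0 1;0 -0.3 102 0 1;0 -0.3 106 0 1;0 -0.3 110 0 1;0 -0.3 114 0 1;0 -0.3 117 0 1;0 -0.3 119 0 1;0 -0.3 120 0 1;0 -0.3 120 0 1;0 -0.3 120 0 1")

```text
t: 31.4
tool_pos: [0.5815, -0.225, 0.0397]
orientation: [0.351, 3.122, -0.0]
force: [1.3, -0.4, -1.4]
opening: 0.0235
gripper_force: 20.0
```

Release, rise, and withdraw to the left so that both cameras have a clear view.

play_rows(increments="0 0 1 0 1;0 0 1 0 1;0 0 1 0 0;0 0 1 0 0;0 0 1 0 0;0 0 1 0 0;0 0 1 0 0;0 0 -20 0 0;0 0 -55 0 0;0 0 -90 0 -0.5;0 0 -130 0 -1;0 45 -130 0 -1;0 90 -130 0 -1;0 140 -130 0 -1;0 190 -130 0 -1;0 240 -130 0 -1;0 240 -130 0 -1;0 240 -130 0 -1")

```text
t: 33.2
tool_pos: [0.6347, 0.0103, 0.1695]
orientation: [-0.346, -3.122, 0.001]
force: [-0.7, 0.1, -0.2]
opening: 0.0928
gripper_force: 0.0
```

```bash
python3 - <<'E'
from g import *
cs=[]
for n,b in(("scene",(150,130,430,320)),("top",(100,140,420,260))):
    im=robot.read_camera(n); cv2.imwrite(f"{n}2.png",im)
    for q in["socket_s_center","socket_m_center","socket_l_center","socket_xl_center","impact_center","sleeve_center"]:
        print(n,q,[(np.round(d["centre"],3),round(d["conf"],2)) for d in robot.landmark_of(n,q)[:2]])
a=cv2.imread("scene2.png")[190:300,300:430]; cv2.imwrite("pics/f1.png",cv2.resize(a,None,fx=5,fy=5,interpolation=cv2.INTER_CUBIC))
T=dict(m=(.5425,-.1623),s=(.5815,-.2246),l=(.4802,-.2014),xl=(.5193,-.2637))
im=cv2.resize(cv2.imread("top2.png"),None,fx=6,fy=6,interpolation=cv2.INTER_CUBIC)
for k,r in dict(s=.012,m=.016,l=.02,xl=.024).items(): cv2.polylines(im,[np.round((proj("top",circ(T[k],r,.090))+.5)*6).astype(int)],True,(0,0,255),1)
cv2.imwrite("pics/f2.png",im[155*6:255*6,305*6:420*6])
E
```

```text
scene socket_s_center [(array([0.613, 0.251, 0.041]), 0.75), (array([ 0.58 , -0.227,  0.05 ]), 0.58)]
scene socket_m_center [(array([0.651, 0.116, 0.044]), 0.81), (array([ 0.543, -0.165,  0.049]), 0.75)]
scene socket_l_center [(array([ 0.478, -0.201,  0.051]), 0.72), (array([0.461, 0.089, 0.042]), 0.38)]
scene socket_xl_center [(array([ 0.518, -0.266,  0.049]), 0.8), (array([0.46 , 0.088, 0.039]), 0.6)]
scene impact_center [(array([0.459, 0.087, 0.042]), 0.59)]
scene sleeve_center [(array([0.47 , 0.352, 0.038]), 0.67), (array([ 0.519, -0.265,  0.051]), 0.31)]
top socket_s_center [(array([ 0.584, -0.224,  0.052]), 0.59), (array([0.618, 0.246, 0.038]), 0.47)]
top socket_m_center [(array([ 0.54 , -0.164,  0.051]), 0.51)]
top socket_l_center [(array([ 0.482, -0.204,  0.049]), 0.83)]
top socket_xl_center [(array([ 0.519, -0.265,  0.054]), 0.89)]
top impact_center []
top sleeve_center [(array([0.472, 0.354, 0.035]), 0.91)]
```

View pics/f1.png

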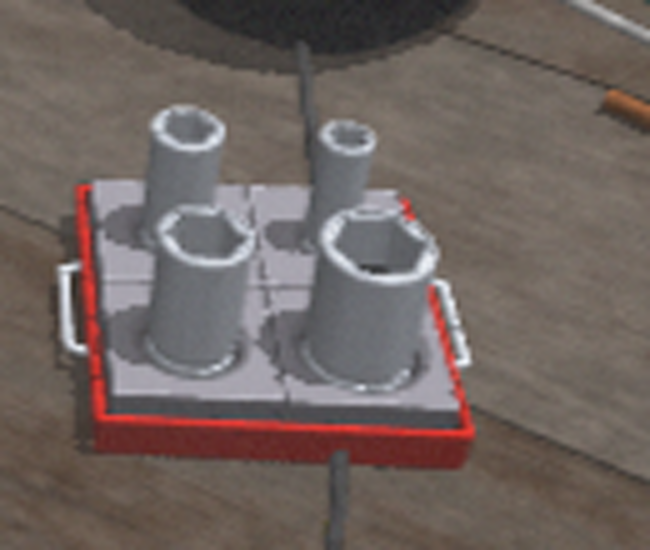

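View pics/f2.png

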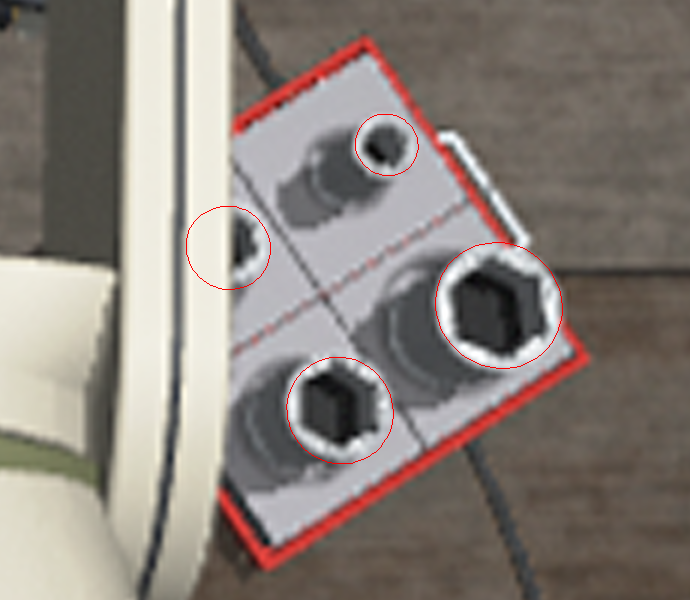

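The sockets stand upright and seated in their own pockets, with rims on the expected circles: S (386,145), L (340,410), XL (498,305). M is partly hidden by the arm in the top view, but shows seated at (185,180) in the scene view. The impact socket and sleeve have not moved.

```bash
python3 -c "
from plant import robot
print(robot.close_job())"
```

```text
the job is handed in; nothing more can be done
None
```

I put all four chrome sockets upright in the holders of their size and left the impact socket and sleeve where they stood; the job was handed in at about 34 s, and no verdict was shown.

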